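# Re-rack a row of sample tubes in order

## Task

Move all four tubes from the white foam rack to the blue rack, keeping their sequence: the tube at the white rack's left end, as the robot sees it (its own left), goes into the hole next to the blue rack's black end, the next tube into the next hole, and so on to the far end. Lower each tube upright, fully into its hole, without dropping it or tipping any over. Leave the jar, the timer and the label roll where they are.

Things in the scene. Friction and masses are not known exactly. Their poses are not given: they have to be found in the camera images.
- purple_tube_center (a point): Centre (half-way up) of the loose empty tube with the purple cap, 14 to 28 g, 90 mm tall, upright, z up. Body 16 mm in diameter, its foot tapered over 5 mm; the cap, 19 mm in diameter, reaches from 21 to 45 mm above this point. Grip the cap from above, closing across the row (neighbours 45 mm apart). Standing in either rack, this point is 50 mm above the table.
- purple_ring: Flat purple ring, 40 mm across, 1 mm thick, fixed on the white rack's top round the hole where the purple-capped tube starts; origin on the hole's axis at the rack's top. It only records which tube came from where.
- red_tube_center (a point): Centre (half-way up) of the loose empty tube with the red cap, 14 to 28 g, 90 mm tall, upright, z up. Body 16 mm in diameter, its foot tapered over 5 mm; the cap, 19 mm in diameter, reaches from 21 to 45 mm above this point. Grip the cap from above, closing across the row (neighbours 45 mm apart). Standing in either rack, this point is 50 mm above the table.
- red_ring: Flat red ring, 40 mm across, 1 mm thick, fixed on the white rack's top round the hole where the red-capped tube starts; origin on the hole's axis at the rack's top. It only records which tube came from where.
- yellow_tube_center (a point): Centre (half-way up) of the loose empty tube with the yellow cap, 14 to 28 g, 90 mm tall, upright, z up. Body 16 mm in diameter, its foot tapered over 5 mm; the cap, 19 mm in diameter, reaches from 21 to 45 mm above this point. Grip the cap from above, closing across the row (neighbours 45 mm apart). Standing in either rack, this point is 50 mm above the table.
- yellow_ring: Flat yellow ring, 40 mm across, 1 mm thick, fixed on the white rack's top round the hole where the yellow-capped tube starts; origin on the hole's axis at the rack's top. It only records which tube came from where.
- green_tube_center (a point): Centre (half-way up) of the loose empty tube with the green cap, 14 to 28 g, 90 mm tall, upright, z up. Body 16 mm in diameter, its foot tapered over 5 mm; the cap, 19 mm in diameter, reaches from 21 to 45 mm above this point. Grip the cap from above, closing across the row (neighbours 45 mm apart). Standing in either rack, this point is 50 mm above the table.
- green_ring: Flat green ring, 40 mm across, 1 mm thick, fixed on the white rack's top round the hole where the green-capped tube starts; origin on the hole's axis at the rack's top. It only records which tube came from where.
- white_rack: White foam rack, 60 x 190 mm, full at the start, 34 mm high, fixed. Four holes in a row along its y axis at y = 67.5, 22.5, -22.5, -67.5 mm, each 18 mm wide, 29 mm deep, with a 5 mm bevel. Origin: middle of the row, at table level; z up. Its +y end is always towards the robot's left (world +y).
- blue_rack: Blue rack, 50 x 180 mm, empty at the start, turned any way, 34 mm high, fixed. Four holes in a row along its y axis at y = 67.5, 22.5, -22.5, -67.5 mm, each 18 mm wide, 29 mm deep, with a 5 mm bevel. Origin: middle of the row, at table level; z up. A black end block, 48 mm high, is at its +y end (y = 90 to 114 mm), next to the hole at y = 67.5 mm.

How it is judged (in metres and radians):
At the end, for the whole second after the job is handed in: All four tubes stand in the blue rack, released, at rest, centres within 12 mm of their hole axes and 42 to 56 mm above the table, leaning under 0.2 rad; their sequence from the black end equals their first sequence in the white rack from the robot's left (shown by the rings) (((y of purple_ring in the frame of white_rack between 0.0525 and 0.0825 m and y of purple_tube_center in the frame of blue_rack between 0.0555 and 0.0795 m) or (y of purple_ring in the frame of white_rack between 0.0075 and 0.0375 m and y of purple_tube_center in the frame of blue_rack between 0.0105 and 0.0345 m) or (y of purple_ring in the frame of white_rack between -0.0375 and -0.0075 m and y of purple_tube_center in the frame of blue_rack between -0.0345 and -0.0105 m) or (y of purple_ring in the frame of white_rack between -0.0825 and -0.0525 m and y of purple_tube_center in the frame of blue_rack between -0.0795 and -0.0555 m)) and x of purple_tube_center in the frame of blue_rack between -0.012 and 0.012 m and z of purple_tube_center in the frame of blue_rack between 0.042 and 0.056 m and angle between each of purple_tube_center, red_tube_center, yellow_tube_center, green_tube_center's own z axis and vertical below 0.2 rad and linear speed of each of purple_tube, red_tube, yellow_tube, green_tube below 0.03 m/s and ((y of red_ring in the frame of white_rack between 0.0525 and 0.0825 m and y of red_tube_center in the frame of blue_rack between 0.0555 and 0.0795 m) or (y of red_ring in the frame of white_rack between 0.0075 and 0.0375 m and y of red_tube_center in the frame of blue_rack between 0.0105 and 0.0345 m) or (y of red_ring in the frame of white_rack between -0.0375 and -0.0075 m and y of red_tube_center in the frame of blue_rack between -0.0345 and -0.0105 m) or (y of red_ring in the frame of white_rack between -0.0825 and -0.0525 m and y of red_tube_center in the frame of blue_rack between -0.0795 and -0.0555 m)) and x of red_tube_center in the frame of blue_rack between -0.012 and 0.012 m and z of red_tube_center in the frame of blue_rack between 0.042 and 0.056 m and ((y of yellow_ring in the frame of white_rack between 0.0525 and 0.0825 m and y of yellow_tube_center in the frame of blue_rack between 0.0555 and 0.0795 m) or (y of yellow_ring in the frame of white_rack between 0.0075 and 0.0375 m and y of yellow_tube_center in the frame of blue_rack between 0.0105 and 0.0345 m) or (y of yellow_ring in the frame of white_rack between -0.0375 and -0.0075 m and y of yellow_tube_center in the frame of blue_rack between -0.0345 and -0.0105 m) or (y of yellow_ring in the frame of white_rack between -0.0825 and -0.0525 m and y of yellow_tube_center in the frame of blue_rack between -0.0795 and -0.0555 m)) and x of yellow_tube_center in the frame of blue_rack between -0.012 and 0.012 m and z of yellow_tube_center in the frame of blue_rack between 0.042 and 0.056 m and ((y of green_ring in the frame of white_rack between 0.0525 and 0.0825 m and y of green_tube_center in the frame of blue_rack between 0.0555 and 0.0795 m) or (y of green_ring in the frame of white_rack between 0.0075 and 0.0375 m and y of green_tube_center in the frame of blue_rack between 0.0105 and 0.0345 m) or (y of green_ring in the frame of white_rack between -0.0375 and -0.0075 m and y of green_tube_center in the frame of blue_rack between -0.0345 and -0.0105 m) or (y of green_ring in the frame of white_rack between -0.0825 and -0.0525 m and y of green_tube_center in the frame of blue_rack between -0.0795 and -0.0555 m)) and x of green_tube_center in the frame of blue_rack between -0.012 and 0.012 m and z of green_tube_center in the frame of blue_rack between 0.042 and 0.056 m); the robot touches nothing.
It fails at once if a tube is tipped over (angle between any of purple_tube_center, red_tube_center, yellow_tube_center, green_tube_center's own z axis and vertical above 0.8 rad).
It fails at once if a tube is dropped (falls free, faster than 0.7 m/s) ((linear speed of purple_tube above 0.7 m/s and contact force between purple_tube and the fingers below 0.02 N) or (linear speed of red_tube above 0.7 m/s and contact force between red_tube and the fingers below 0.02 N) or (linear speed of yellow_tube above 0.7 m/s and contact force between yellow_tube and the fingers below 0.02 N) or (linear speed of green_tube above 0.7 m/s and contact force between green_tube and the fingers below 0.02 N)).
It fails at once if the jar, the timer or the label roll is pushed away (more than 30 mm) (distance of any of jar, timer, label_roll from where it was at the start of the episode above 0.03 m).
It also fails if it takes over 106 s, if anything falls off the work surface, if the arm or the gripper's body presses on something with over 40 N, if the wrist force passes 120 N, or if a joint passes its speed limit or range.

## Robot

A 6-joint arm with a two-finger parallel gripper is mounted at the origin on the work surface. World frame = base frame: x ahead of the robot, y to its left, z up, the work surface at z = 0. Lengths are in m, angles in degrees, forces in N, time in s.
With the tool pointing down it reaches from about 0.35 to 0.875 m from the base axis. Payload 4.2 kg.
Tool frame: the origin (TCP) lies where the fingers leave the gripper's body, on its centre line; the fingertips stand 70 mm ahead of it and the grasp point (between the pads) lies 51 mm ahead of it; z points along the fingers, y is the direction in which the jaws open and shut (so a half turn about z gives the same grasp; the last joint's range is limited). The gripper opens to 87 mm and grips with 3 to 60 N. Pads are 19 mm wide; open, the fingers measure 117 mm over their backs; the gripper's body (75 mm by 190 mm) begins 51 mm behind the grasp point.
Start: joints at [80.592, 22.042, 0.453, 0, -68.411, -14.817], TCP at [0.256, 0.57, 0.292] pointing down, gripper open.
Joint ranges: [-179.83, 179.83], [-69.29, 118.12], [-61.27, 80.66], [-181.25, 117.63], [-171.15, -9.14], [-177.46, 177.46]. Speed limits (degrees/s): [159.86, 159.86, 180, 180, 180, 180].

## Interface

Orientations are given as a 3x3 rotation matrix whose columns are the frame's x, y, z axes.
In Python, from station import sense, capture, camera_model, finish_job gives the robot as it stands.
- The arm moves only by the shell command python3 -m inch 'ROWS'. ROWS is JSON, a list of rows, each an object with "hand": the closure, from 0 (fully open) to 1 (shut); "slide": the shift along the world's x, y, z in cm, a list of three; "yaw": the turn about the world's z in rad. A call has 1 to 10 rows; each row is the pose to reach, as a shift and turn from the pose commanded when the call began; what a row does not reach only later rows make up. A row lasts 1/8 s, in which the tool goes at most 62.5 mm and 10.7 degrees, less where a joint would pass 70% of its speed; a pose out of reach is approached as far as the arm can. A call with a gripper value outside its range is refused whole. The fingers move at their own pace and stop on an object; the grip force is fixed at half the most. Time passes only in rows, so rows that repeat a pose let the fingers close. It gives the time, the measured TCP pose, the force and the opening at its end, in the units of the state.
- sense(): the state, without advancing time (a new reading comes with each control period).
- capture(name): name is "scene" or "top" or "wrist"; returns the picture (420x560x3 uint8, blue, green, red); there is no depth.
- camera_model(name): a dict with "mtx" (3x3 intrinsics, pixels), "k1" (the pictures are not rectified: a ray, as slopes to the right and down, at radius r is drawn at 1 + k1 r^2 times it, then the intrinsics apply), "xyz" and "orientation" of the camera in the world; the wrist camera has in their place "tool_from_camera" (4x4, takes a point from camera to tool coordinates, whose origin is the TCP and whose axes are the flange's). Camera axes: x right, y up, looking along -z (the intrinsics and any distortion apply to the point x, -y, -z); pixel columns grow to the right and rows downward; lengths in m; the calibration is good to about 2 mm. A picture is of the moment at which its call begins: read the wrist's pose just before it. camera_model takes no time and is no camera call.
- finish_job(): hands the job in, once; it reports no verdict.
The state is a dict: "time_s": time; "joints": joint angles; "joint_velocities": joint speeds; "effort": joint torques, N m; "tcp_pos": TCP position; "ee_rot": TCP orientation; "wrist_force": force on the tool from outside, world axes, zero at the start; "moment": the same for the moment, N m; "gripper_width": opening from 0.0 (shut) to 1.0 (fully open).
Only numpy, scipy, OpenCV 4.12 (cv2) and the standard library are available. Lean on these libraries where they do the work, as an engineer would, in place of code of your own. Each camera call takes 0.05 s, during which the arm holds its last target. There are 200 camera calls.

## Working session

There is one attempt and no reset: what is moved stays moved. The work goes in short steps, Python scripts to look and compute and a shell command to move; the robot and the scene stay as the last step left them, time stands still between calls to the robot, and variables do not carry over. Pictures are saved under pics/ and viewed, about 12 in all and at most 16, crops included, and the job is handed in when it is done.

```bash
ls; mkdir -p pics; python3 - <<'E'
from station import *
import cv2,json
s=sense();print({k:s[k] for k in('time_s','tcp_pos','ee_rot','gripper_width')})
for n in('scene','top','wrist'):
    m=camera_model(n);print(n,m)
    im=capture(n);cv2.imwrite(f'pics/{n}0.png',im)
a=cv2.imread('pics/top0.png')
E
```

```text
pics
{'time_s': 0.0, 'tcp_pos': array([0.25623772, 0.56954998, 0.29116011]), 'ee_rot': array([[ 9.11870596e-01, -4.10476991e-01, -8.10516575e-04],
       [-4.10477780e-01, -9.11868340e-01, -2.03049456e-03],
       [ 9.43868913e-05,  2.18424732e-03, -9.99997610e-01]]), 'gripper_width': 0.9985674401248232}
scene {'mtx': array([[428.7871805 ,   0.        , 278.73808566],
       [  0.        , 428.7871805 , 213.51174524],
       [  0.        ,   0.        ,   1.        ]]), 'k1': -0.041054913900312316, 'xyz': array([1.15766847, 0.1099821 , 0.51056055]), 'orientation': array([[-0.18242066, -0.56976302,  0.80130693],
       [ 0.98321929, -0.1070286 ,  0.14773188],
       [ 0.00159059,  0.81480978,  0.57972622]])}
top {'mtx': array([[534.30555384,   0.        , 276.98789284],
       [  0.        , 534.30555384, 209.21540825],
       [  0.        ,   0.        ,   1.        ]]), 'k1': -0.1897390108863196, 'xyz': array([0.3348075 , 0.00209558, 1.20218081]), 'orientation': array([[ 0.02221449,  0.985822  , -0.16631749],
       [-0.99956743,  0.02510795,  0.01531458],
       [ 0.01927334,  0.16590534,  0.98595332]])}
wrist {'mtx': array([[346.83245098,   0.        , 281.90913663],
       [  0.        , 346.83245098, 211.42127107],
       [  0.        ,   0.        ,   1.        ]]), 'k1': -0.05107263260732139, 'tool_from_camera': array([[-9.04211378e-04,  9.64122032e-01,  2.65457888e-01,
         7.29055502e-02],
       [ 9.99998766e-01,  5.30841754e-04,  1.47825342e-03,
         5.81595776e-04],
       [ 1.28430056e-03,  2.65458897e-01, -9.64121322e-01,
        -9.31503486e-02],
       [ 0.00000000e+00,  0.00000000e+00,  0.00000000e+00,
         1.00000000e+00]])}
```

View pics/top0.png

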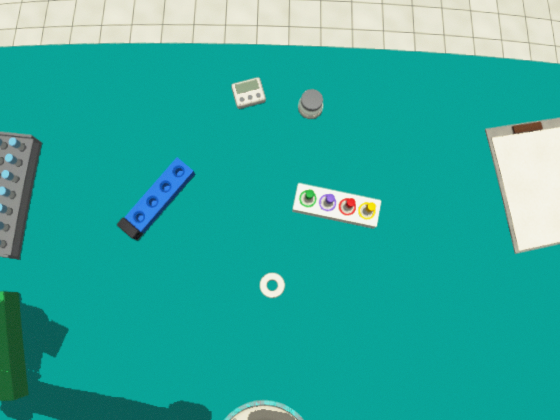

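View pics/scene0.png

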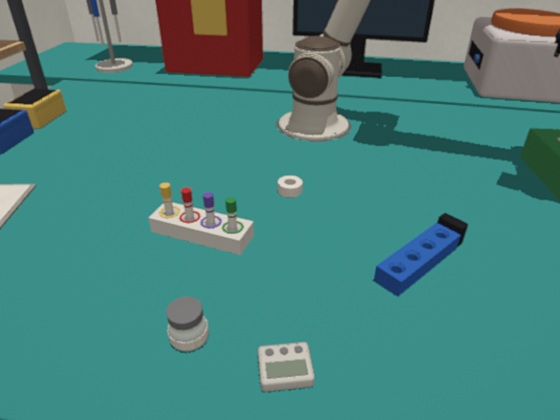

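The top view shows the white rack at (337,205), with tubes from robot's left to right green (309,196), purple (329,201), red (349,205) and yellow (370,209), each in the ring of its own colour. The blue rack runs from its black end at (130,228) to (180,165). The timer is at (249,93), the jar at (311,103) and the roll at (272,285). The scene view agrees.

```bash
cat > h.py <<'E'
import numpy as np,cv2
from station import *
def cam(n,s=None):
    m=camera_model(n)
    if n=='wrist':
        T=np.array(m['tool_from_camera']);R=s['ee_rot']@T[:3,:3];p=s['tcp_pos']+s['ee_rot']@T[:3,3]
    else: R,p=np.array(m['orientation']),np.array(m['xyz'])
    return m,R,p
def cast(n,px,z,s=None):
    m,R,p=cam(n,s)
    u=cv2.undistortPoints(np.float64(px).reshape(-1,1,2),m['mtx'],np.array([m['k1'],0,0,0.]))[:,0]
    d=np.c_[u[:,0],-u[:,1],-np.ones(len(u))]@R.T
    return p+d*((z-p[2])/d[:,2])[:,None]
HUE={'green':(45,75),'purple':(120,150),'yellow':(18,35),'red':(172,8)}
def cmask(im,c,sm=110,vm=60):
    h,s,v=cv2.split(cv2.cvtColor(im,cv2.COLOR_BGR2HSV));a,b=HUE[c]
    k=(h>=a)&(h<=b) if a<b else (h>=a)|(h<=b)
    return (k&(s>sm)&(v>vm)).astype(np.uint8)
def line4(pts,sp=.045):  # fit pts ordered along row: centre, unit dir, residuals(mm)
    t=np.array([1.5,.5,-.5,-1.5])*sp
    c=pts[:,:2].mean(0);z=((pts[:,:2]-c)@[1,1j])@t;d=z/abs(z);d=np.array([d.real,d.imag])
    return c,d,abs(z)/(t@t),1e3*(pts[:,:2]-c-np.outer(t,d))
E
python3 - <<'E'
from h import *
im=cv2.imread('pics/top0.png')
roi=np.zeros(im.shape[:2],np.uint8);roi[175:235,285:390]=1
P=[]
for c in('green','purple','red','yellow'):
    m=cmask(im,c)*roi;cs,_=cv2.findContours(m,0,1)
    pts=np.vstack(cs);(x,y),r=cv2.minEnclosingCircle(pts);print(c,m.sum(),x,y,r);P.append((x,y))
w=cast('top',P,.0345);print(w.round(4));print('white',line4(w))
h,s,v=cv2.split(cv2.cvtColor(im,cv2.COLOR_BGR2HSV))
b=((h>100)&(h<125)&(s>120)&(v>60)).astype(np.uint8);b[:,:100]=0;b[:,210:]=0
rr=cv2.minAreaRect(cv2.findNonZero(b));print(rr)
cs,hi=cv2.findContours(b,cv2.RETR_CCOMP,1)
H=[cv2.minEnclosingCircle(c) for c,k in zip(cs,hi[0]) if k[3]>=0 and cv2.contourArea(c)>15];print(H)
bx=cast('top',cv2.boxPoints(rr),.034);print(bx.round(4))
cv2.imwrite('pics/b.png',np.hstack([cv2.resize(im[145:250,105:215],None,fx=3.5,fy=3.5),cv2.resize(im[170:240,285:390],None,fx=3.5,fy=5.25)]))
E
```

```text
green 95 307.6349792480469 197.75767517089844 8.456155776977539
purple 51 329.89129638671875 197.67391967773438 4.721550464630127
red 145 347.0 205.5 9.013978004455566
yellow 152 367.0 209.5 9.552586555480957
[[ 0.5594 -0.0838  0.0345]
 [ 0.5609 -0.1336  0.0345]
 [ 0.5442 -0.1721  0.0345]
 [ 0.5363 -0.2173  0.0345]]
white (array([ 0.55018922, -0.15169014]), array([0.19262566, 0.98127231]), np.float64(0.9943962550885929), array([[-3.78380042,  1.69436633],
       [ 6.39782498, -3.98619276],
       [-1.68711934,  1.6520566 ],
       [-0.92690522,  0.63976984]]))
((159.3251953125, 195.1028289794922), (24.867780685424805, 80.98462677001953), 41.09950637817383)
[]
[[0.5045 0.327  0.034 ]
 [0.6474 0.2142 0.034 ]
 [0.6103 0.1694 0.034 ]
 [0.469  0.2819 0.034 ]]
```

View pics/b.png

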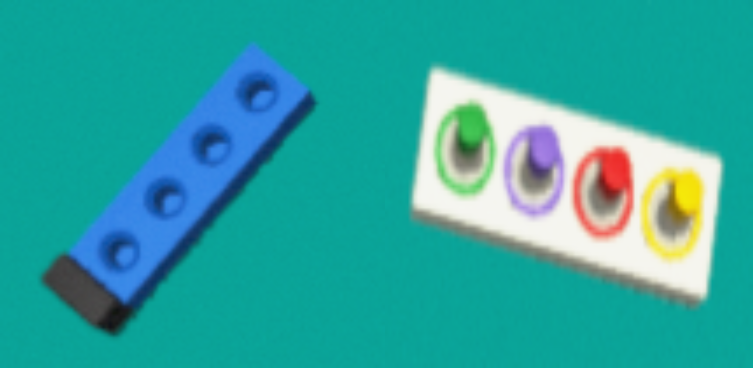

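```bash
python3 -m inch '[{"hand":0,"slide":[5,-5.3,0],"yaw":-0.05},{"hand":0,"slide":[10,-10.7,0],"yaw":-0.1},{"hand":0,"slide":[14,-15,0],"yaw":-0.15},{"hand":0,"slide":[18,-19.2,0],"yaw":-0.2},{"hand":0,"slide":[22,-23.5,0],"yaw":-0.25},{"hand":0,"slide":[26,-27.7,0],"yaw":-0.25},{"hand":0,"slide":[29,-31,0],"yaw":-0.25},{"hand":0,"slide":[30.2,-32.2,0],"yaw":-0.25},{"hand":0,"slide":[30.2,-32.2,0],"yaw":-0.25},{"hand":0,"slide":[30.2,-32.2,0],"yaw":-0.25}]'
python3 - <<'E'
from h import *
import pickle
s=sense();im=capture('wrist');pickle.dump((s,im),open('wb.pkl','wb'));cv2.imwrite('pics/wb.png',im)
print(s['tcp_pos'],s['joints'])
E
```

```text
time_s: 1.4
tcp_pos: [0.5577, 0.2488, 0.2921]
ee_rot: [[0.783, -0.622, -0.0], [-0.622, -0.783, 0.0], [-0.0, 0.0, -1.0]]
wrist_force: [0.1, 0.5, 0.0]
gripper_width: 0.999
[0.55771031 0.24881374 0.29213061] [ 3.92042120e+01  2.06634282e+01 -1.65942367e+00 -2.20330499e-02
 -6.76932382e+01  1.23197235e+01]
```

View pics/wb.png

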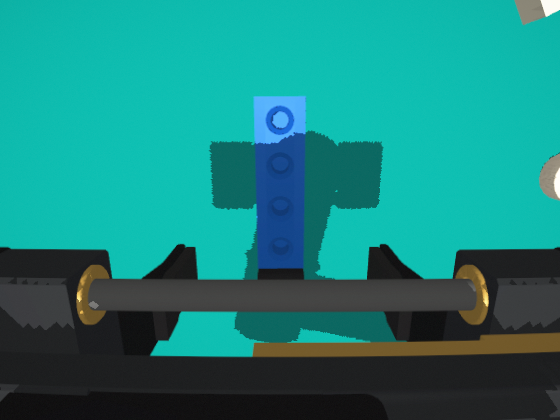

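The wrist view shows the blue rack vertical, with holes near (280,120), (280,163), (281,206) and (281,246), its far end at row 97, and the black end at row 270 partly behind the hand's bar.

```bash
python3 - <<'E'
from h import *
import pickle
s,im=pickle.load(open('wb.pkl','rb'))
h,sa,v=cv2.split(cv2.cvtColor(im,cv2.COLOR_BGR2HSV))
b=((h>100)&(h<125)&(sa>100)).astype(np.uint8);b[:,:235]=0;b[:,325:]=0;b[:90]=0;b[268:]=0
rows=np.arange(105,262,4);L=[];R=[]
for r in rows:
    c=np.flatnonzero(b[r]);L.append((c[0]-.5,r));R.append((c[-1]+.5,r))
l,r_=cast('wrist',L,.034,s),cast('wrist',R,.034,s)
print('width mm',(1e3*np.linalg.norm(l-r_,axis=1)).round(1)[::5])
mid=(l+r_)/2;vx,vy,x0,y0=cv2.fitLine(np.float32(mid[:,:2]),cv2.DIST_HUBER,0,.01,.01).ravel()
d=np.array([vx,vy]);d*=np.sign(d[1]);print('dir',d,np.degrees(np.arctan2(d[1],d[0])))
top=[np.flatnonzero(b[:,c])[0]-.5 for c in range(262,300)];e=cast('wrist',[(280.5,np.median(top))],.034,s)[0,:2]
p0=np.array([x0,y0]);e=p0+d*((e-p0)@d);print('centre from far end',e+.09*d,'row',np.median(top))
# holes: circle edges
H=[]
for (x,y) in((280,120),(280,163),(281,206),(281,246)):
    q=v[y-18:y+19,x-20:x+21];q=cv2.normalize(cv2.resize(q,None,fx=4,fy=4,interpolation=2),None,0,255,cv2.NORM_MINMAX)
    c=cv2.HoughCircles(q,cv2.HOUGH_GRADIENT,1.5,200,param1=80,param2=15,minRadius=26,maxRadius=68)
    if c is not None:
        cx,cy,rr=c[0,0];cx,cy=x-20+(cx+.5)/4-.5,y-18+(cy+.5)/4-.5;print(x,y,'->',cx,cy,rr/4);H.append((cx,cy))
if len(H)==4:
    w=cast('wrist',H[::-1],.034,s);print(w.round(4));print(line4(w))
t=cast('top',[(105+119/3.5,145+251/3.5),(105+166/3.5,145+199/3.5),(105+211/3.5,145+146/3.5),(105+258/3.5,145+91/3.5)],.034);print('top',line4(t))
z=np.vstack([cv2.convertScaleAbs(im[90:150,240:320],alpha=1),cv2.convertScaleAbs(im[150:270,240:320],alpha=1.8)])
cv2.imwrite('pics/wb2.png',cv2.resize(z,None,fx=3.3,fy=3.3,interpolation=2))
E
```

```text
width mm [49.6 49.3 50.  50.7 49.4 49.1 49.9 50.8]
dir [-0.7839539   0.62081903] 141.62402
centre from far end [0.5602155  0.24963722] row 96.5
280 120 -> 279.6875 119.8125 14.075001
280 163 -> 280.0625 165.8125 13.887501
281 206 -> 280.3125 208.4375 12.987499
281 246 -> 279.9375 249.1875 12.4625
[[0.5071 0.2918 0.034 ]
 [0.5426 0.263  0.034 ]
 [0.5777 0.2352 0.034 ]
 [0.6134 0.2072 0.034 ]]
(array([0.56019523, 0.24931599]), array([-0.78267856,  0.62242612]), np.float64(1.0050897169952993), array([[-0.25933981,  0.48860953],
       [-0.01312572, -0.34298879],
       [-0.0920419 , -0.06705713],
       [ 0.36450744, -0.07856361]]))
top (array([0.55968162, 0.24927164]), array([-0.78597622,  0.61825672]), np.float64(1.0025249794282558), array([[ 0.44627499,  0.24644431],
       [-0.54449866, -0.36753453],
       [-0.69635674,  0.34698037],
       [ 0.79458042, -0.22589015]]))
```

View pics/wb2.png

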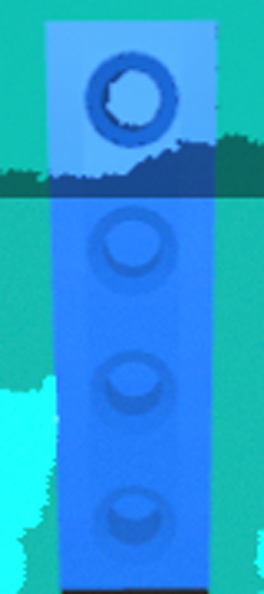

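Hole circles, rack outline and the top view all agree within 0.6 mm: centre (0.560, 0.2494), row direction 141.55°, and spacing and width as given. The light ring in the crop at (132,100) is the far hole. Next I look at the white rack.

```bash
python3 -m inch '[{"hand":0,"slide":[0,-5,0],"yaw":-0.14},{"hand":0,"slide":[0,-10,0],"yaw":-0.28},{"hand":0,"slide":[0,-15,0],"yaw":-0.42},{"hand":0,"slide":[0,-20,0],"yaw":-0.56},{"hand":0,"slide":[0,-25,0],"yaw":-0.7},{"hand":0,"slide":[0,-30,0],"yaw":-0.84},{"hand":0,"slide":[-0.5,-35,0],"yaw":-0.98},{"hand":0,"slide":[-0.8,-39,0],"yaw":-1.09},{"hand":0,"slide":[-0.8,-40.1,0],"yaw":-1.09},{"hand":0,"slide":[-0.8,-40.1,0],"yaw":-1.09}]'
python3 - <<'E'
from h import *
import pickle
s=sense();im=capture('wrist');pickle.dump((s,im),open('ww.pkl','wb'));cv2.imwrite('pics/ww.png',im)
print(s['joints'])
E
```

```text
time_s: 2.7
tcp_pos: [0.5505, -0.1524, 0.2923]
ee_rot: [[-0.19, -0.982, 0.0], [-0.982, 0.19, 0.0], [-0.0, -0.0, -1.0]]
wrist_force: [-0.7, -0.1, 0.6]
gripper_width: 0.999
[ 7.63947719e-01  1.68112556e+01 -7.29432951e+00 -1.39254435e-02
 -6.58828318e+01 -1.16867332e+01]
```

View pics/ww.png

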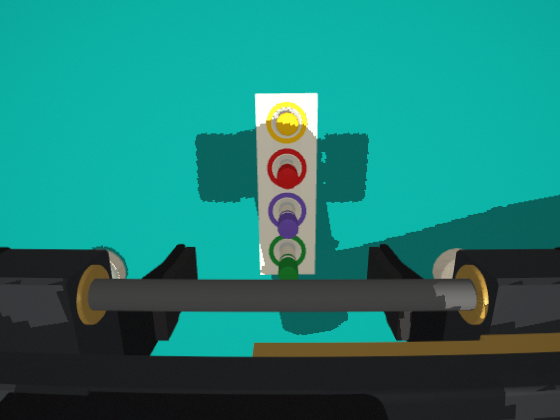

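The white rack stands vertical in the wrist view, with rings at about yellow (287,122), red (287,168), purple (288,211) and green (287,251). The far end is at row 94.

```bash
python3 - <<'E'
from h import *
import pickle
s,im=pickle.load(open('ww.pkl','rb'))
P=[]
for c,y0,r0 in(('green',251,235),('purple',211,192),('red',168,147),('yellow',122,100)):
    m=cmask(im,c,90,30);m[:r0]=0;m[y0+30:]=0;m[:,:262]=0;m[:,314:]=0
    rows=np.arange(r0,y0+10);E=[]
    for r in rows:
        q=np.flatnonzero(m[r])
        if len(q)>1 and r<y0+3: E+= [(q[0]-.5,r),(q[-1]+.5,r)]
    (x,y),ax,_=cv2.fitEllipse(np.float32(E));print(c,x,y,ax);P.append((x,y))
w=cast('wrist',P,.035,s);print(w.round(4));c,d,k,res=line4(w);print(c,d,np.degrees(np.arctan2(d[1],d[0])),k,res.round(2))
h,sa,v=cv2.split(cv2.cvtColor(im,cv2.COLOR_BGR2HSV))
tl=((h>75)&(h<98)&(sa>120))
L=[];R=[]
for r in range(100,272,4):
    q=np.flatnonzero(~tl[r,240:335])+240;L.append((q[0]-.5,r));R.append((q[-1]+.5,r))
l,r_=cast('wrist',L,.034,s),cast('wrist',R,.034,s)
print('width',(1e3*np.linalg.norm(l-r_,axis=1)).round(1)[::6])
mid=(l+r_)/2;vx,vy,x0,y0=cv2.fitLine(np.float32(mid[:,:2]),cv2.DIST_HUBER,0,.01,.01).ravel()
e=np.array([vx,vy]);e*=np.sign(e[1]);print('edge dir',np.degrees(np.arctan2(e[1],e[0])),'off-line of ring centre mm',1e3*((c-[x0,y0])@[-e[1],e[0]]))
t=np.median([np.flatnonzero(~tl[60:,q])[0]+59.5 for q in range(264,310)]);f=cast('wrist',[(287,t)],.034,s)[0,:2]
f=f+.095*e;print('centre from far end',f, 'along diff mm',1e3*(f-c)@e)
# top view rings check via crop pixels (centres of outlines)
p=cast('top',[(285+465/3.5,170+148/5.25),(285+533/3.5,170+170/5.25),(285+603/3.5,170+192/5.25),(285+673/3.5,170+212/5.25)],.035);print('top',line4(p)[:3])
for n,y in zip(('g','p','r','y'),(.0675,.0225,-.0225,-.0675)):print(n,(c+y*d).round(4))
E
```

```text
green 287.06072998046875 251.66172790527344 (36.8753776550293, 37.084529876708984)
purple 286.90948486328125 210.7196807861328 (36.76152420043945, 37.21680450439453)
red 286.48748779296875 169.07977294921875 (40.12196350097656, 42.543251037597656)
yellow 286.2678527832031 123.6785888671875 (41.35430145263672, 44.54302215576172)
[[ 0.5586 -0.0836  0.035 ]
 [ 0.5502 -0.1289  0.035 ]
 [ 0.5424 -0.172   0.035 ]
 [ 0.5342 -0.2161  0.035 ]]
[ 0.54633744 -0.15015817] [0.18061678 0.98355355] 79.59431227263921 0.9955919581848729 [[ 0.06  0.14]
 [-0.24 -0.84]
 [ 0.12  0.29]
 [ 0.06  0.41]]
width [61.1 61.1 61.2 61.2 61.3 60.4 61.6 60.7]
edge dir 79.60324 off-line of ring centre mm 0.08838397241233598
centre from far end [ 0.54512799 -0.15143091] along diff mm -1.470111576292765
top (array([ 0.55272282, -0.4046291 ]), array([0.17091018, 0.98528661]), np.float64(1.0636084396338952))
g [ 0.5585 -0.0838]
p [ 0.5504 -0.128 ]
r [ 0.5423 -0.1723]
y [ 0.5341 -0.2165]
```

```bash
python3 - <<'E'
from h import *
p=cast('top',[(285+(x-385)/3.5,170+y/5.25) for x,y in((465,148),(533,170),(603,192),(673,212))],.035);print('top',line4(p)[:3])
E
python3 -m inch '[{"hand":0,"slide":[0.4,3.4,-4],"yaw":0.01},{"hand":0,"slide":[0.8,6.8,-8],"yaw":0.01},{"hand":0,"slide":[0.8,6.8,-11],"yaw":0.01},{"hand":0,"slide":[0.8,6.8,-14],"yaw":0.01},{"hand":0,"slide":[0.8,6.8,-15.8],"yaw":0.01},{"hand":0,"slide":[0.8,6.8,-15.8],"yaw":0.01},{"hand":1,"slide":[0.8,6.8,-15.8],"yaw":0.01},{"hand":1,"slide":[0.8,6.8,-15.8],"yaw":0.01},{"hand":1,"slide":[0.8,6.8,-15.8],"yaw":0.01},{"hand":1,"slide":[0.8,6.8,-15.8],"yaw":0.01}]'
```

```text
top (array([ 0.54604855, -0.15062515]), array([0.17831064, 0.98397425]), np.float64(1.0066214529903228))
time_s: 4.0
tcp_pos: [0.5585, -0.0851, 0.1347]
ee_rot: [[-0.181, -0.983, 0.001], [-0.983, 0.181, 0.0], [-0.0, -0.001, -1.0]]
wrist_force: [-0.9, 1.5, -0.4]
gripper_width: 0.627
```

```bash
python3 -m inch '[{"hand":1,"slide":[0,0,0],"yaw":0},{"hand":1,"slide":[0,0,0],"yaw":0},{"hand":1,"slide":[0,0,0],"yaw":0},{"hand":1,"slide":[0,0,0],"yaw":0},{"hand":1,"slide":[0,0,0],"yaw":0},{"hand":1,"slide":[0,0,0],"yaw":0},{"hand":1,"slide":[0,0,0],"yaw":0}]'
```

```text
time_s: 4.88
tcp_pos: [0.5584, -0.085, 0.1342]
ee_rot: [[-0.181, -0.983, -0.0], [-0.983, 0.181, 0.0], [0.0, 0.0, -1.0]]
wrist_force: [0.1, 0.4, -0.8]
gripper_width: 0.209
```

The top view agrees on the white rack to 0.6 mm, and the cap is gripped with 18 mm between the jaws. Lifting green and carrying it over.

```bash
python3 -m inch '[{"hand":1,"slide":[0,0,1],"yaw":0},{"hand":1,"slide":[0,0,3],"yaw":0},{"hand":1,"slide":[0,0,6],"yaw":0},{"hand":1,"slide":[0,0,9],"yaw":0},{"hand":1,"slide":[0,0,11.5],"yaw":0},{"hand":1,"slide":[-0.3,2,12],"yaw":0.06},{"hand":1,"slide":[-0.8,6,12],"yaw":0.17},{"hand":1,"slide":[-1.3,10,12],"yaw":0.29},{"hand":1,"slide":[-1.9,14,12],"yaw":0.41},{"hand":1,"slide":[-2.4,18,12],"yaw":0.53}]'
python3 -m inch '[{"hand":1,"slide":[-0.6,4,0],"yaw":0.11},{"hand":1,"slide":[-1.1,8,0],"yaw":0.22},{"hand":1,"slide":[-1.6,12,0],"yaw":0.33},{"hand":1,"slide":[-2.1,16,0],"yaw":0.44},{"hand":1,"slide":[-2.6,18.8,0],"yaw":0.55},{"hand":1,"slide":[-2.7,19.6,0],"yaw":0.55},{"hand":1,"slide":[-2.7,19.6,0],"yaw":0.55},{"hand":1,"slide":[-2.7,19.6,0],"yaw":0.55}]'
python3 - <<'E'
from h import *
s=sense();print(s['tcp_pos'],s['ee_rot'][:,0],s['gripper_width'])
a=capture('wrist');b=capture('scene')
z=np.hstack([a[:,80:480],b[100:310,330:530].repeat(2,0).repeat(2,1)]);cv2.imwrite('pics/c1.png',z)
E
```

```text
time_s: 6.12
tcp_pos: [0.5341, 0.0962, 0.2552]
ee_rot: [[0.345, -0.939, 0.001], [-0.939, -0.345, 0.0], [-0.0, -0.001, -1.0]]
wrist_force: [-0.3, 0.1, -0.6]
gripper_width: 0.211
time_s: 7.12
tcp_pos: [0.5075, 0.29, 0.2545]
ee_rot: [[0.781, -0.624, -0.0], [-0.624, -0.781, -0.0], [0.0, 0.0, -1.0]]
wrist_force: [0.2, -0.7, -0.6]
gripper_width: 0.209
[0.50749078 0.29004964 0.25445269] [ 7.81127136e-01 -6.24372003e-01  9.83025983e-07] 0.20880091061275136
```

View pics/c1.png

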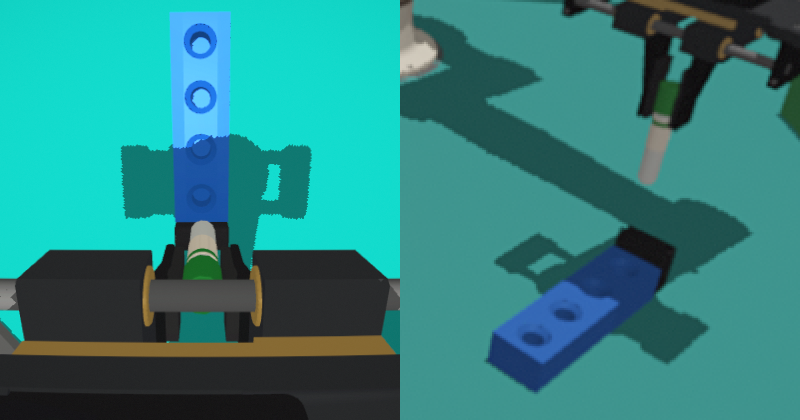

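The wrist picture shows the green tube held straight below the fingers, with its foot at (202,232). The scene view shows it above the black-end hole. Lowering now.

```bash
python3 -m inch '[{"hand":1,"slide":[0,0.1,-3],"yaw":0},{"hand":1,"slide":[0,0.1,-6],"yaw":0},{"hand":1,"slide":[0,0.1,-8],"yaw":0},{"hand":1,"slide":[0,0.1,-9],"yaw":0},{"hand":1,"slide":[0,0.1,-9.7],"yaw":0},{"hand":1,"slide":[0,0.1,-10.4],"yaw":0},{"hand":1,"slide":[0,0.1,-11],"yaw":0},{"hand":1,"slide":[0,0.1,-11.5],"yaw":0},{"hand":1,"slide":[0,0.1,-11.9],"yaw":0},{"hand":1,"slide":[0,0.1,-11.9],"yaw":0}]'

```

```text
time_s: 8.48
tcp_pos: [0.5073, 0.2919, 0.1349]
ee_rot: [[0.782, -0.623, -0.0], [-0.623, -0.782, -0.0], [-0.0, 0.001, -1.0]]
wrist_force: [-0.5, 0.6, 0.6]
gripper_width: 0.206
```

```bash
python3 -m inch '[{"hand":0.5,"slide":[0,0,0],"yaw":0},{"hand":0.5,"slide":[0,0,0],"yaw":0},{"hand":0.5,"slide":[0,0,0],"yaw":0},{"hand":0.5,"slide":[0,0,0],"yaw":0},{"hand":0.5,"slide":[0,0,1.5],"yaw":0},{"hand":0.5,"slide":[0,0,4],"yaw":0},{"hand":0.5,"slide":[0,0,7],"yaw":0},{"hand":0.5,"slide":[0,0,9],"yaw":0},{"hand":0.5,"slide":[0.5,-4,9],"yaw":-0.12},{"hand":0.5,"slide":[0.9,-8.5,9],"yaw":-0.24}]'
python3 -m inch '[{"hand":0.5,"slide":[0.5,-5,0],"yaw":-0.14},{"hand":0.5,"slide":[1,-10,0],"yaw":-0.28},{"hand":0.5,"slide":[1.5,-15,0],"yaw":-0.42},{"hand":0.5,"slide":[2,-20,0],"yaw":-0.56},{"hand":0.5,"slide":[2.5,-25,0],"yaw":-0.7},{"hand":0.5,"slide":[3,-30,0],"yaw":-0.84},{"hand":0.5,"slide":[3.4,-33.5,0],"yaw":-0.84},{"hand":0.5,"slide":[3.4,-33.5,0],"yaw":-0.84},{"hand":0.5,"slide":[3.4,-33.5,0],"yaw":-0.84}]'
python3 - <<'E'
from h import *
s=sense();print(s['tcp_pos'],s['ee_rot'][:,0])
a=capture('wrist');b=capture('scene')
z=np.hstack([a[:,80:480],b[100:310,330:530].repeat(2,0).repeat(2,1)]);cv2.imwrite('pics/c2.png',z)
E
```

```text
time_s: 9.72
tcp_pos: [0.5167, 0.2067, 0.2268]
ee_rot: [[0.61, -0.793, 0.002], [-0.793, -0.61, 0.001], [0.0, -0.003, -1.0]]
wrist_force: [0.3, 0.6, -0.3]
gripper_width: 0.5
time_s: 10.85
tcp_pos: [0.5504, -0.1278, 0.2259]
ee_rot: [[-0.181, -0.983, 0.001], [-0.983, 0.181, 0.0], [-0.0, -0.001, -1.0]]
wrist_force: [-0.5, 1.6, -0.4]
gripper_width: 0.502
[ 0.55042166 -0.12784585  0.2259221 ] [-1.81130519e-01 -9.83459017e-01 -3.10464648e-04]
```

View pics/c2.png

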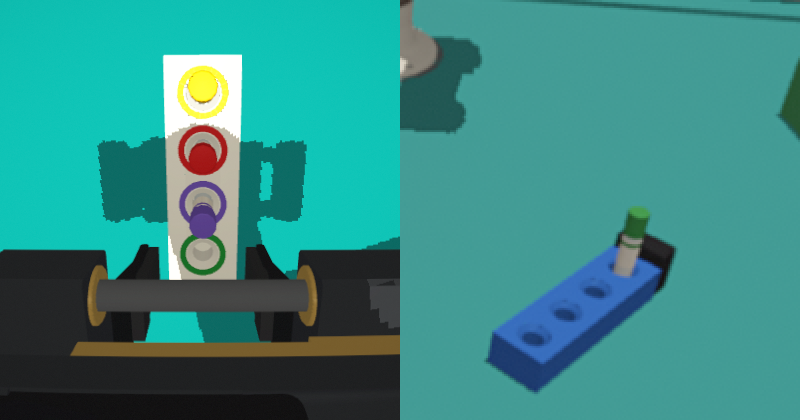

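Right half: the green tube stands upright and seated in the hole by the black block, cap at (637,222). Left half: the tool is aligned above purple at (203,215). On to purple.

```bash
python3 -m inch '[{"hand":0.5,"slide":[0,0,-3],"yaw":0},{"hand":0.5,"slide":[0,0,-6],"yaw":0},{"hand":0.5,"slide":[0,0,-8.3],"yaw":0},{"hand":0.5,"slide":[0,0,-9.1],"yaw":0},{"hand":1,"slide":[0,0,-9.1],"yaw":0},{"hand":1,"slide":[0,0,-9.1],"yaw":0},{"hand":1,"slide":[0,0,-9.1],"yaw":0},{"hand":1,"slide":[0,0,-9.1],"yaw":0},{"hand":1,"slide":[0,0,-9.1],"yaw":0},{"hand":1,"slide":[0,0,-9.1],"yaw":0}]'
python3 -m inch '[{"hand":1,"slide":[0,0,0],"yaw":0},{"hand":1,"slide":[0,0,1],"yaw":0},{"hand":1,"slide":[0,0,3],"yaw":0},{"hand":1,"slide":[0,0,6],"yaw":0},{"hand":1,"slide":[0,0,9],"yaw":0},{"hand":1,"slide":[0,0,11.5],"yaw":0},{"hand":1,"slide":[0,2,12],"yaw":0.06},{"hand":1,"slide":[-0.1,6,12],"yaw":0.17},{"hand":1,"slide":[-0.2,10,12],"yaw":0.29},{"hand":1,"slide":[-0.3,14,12],"yaw":0.41}]'
```

```text
time_s: 12.2
tcp_pos: [0.5508, -0.1282, 0.1351]
ee_rot: [[-0.181, -0.984, 0.001], [-0.984, 0.181, -0.0], [0.0, -0.001, -1.0]]
wrist_force: [-0.8, -0.7, 4.8]
gripper_width: 0.207
time_s: 13.45
tcp_pos: [0.5464, 0.014, 0.2531]
ee_rot: [[0.232, -0.973, -0.002], [-0.973, -0.232, -0.0], [-0.001, 0.002, -1.0]]
wrist_force: [0.5, -0.4, -1.0]
gripper_width: 0.205
```

```bash
python3 -m inch '[{"hand":1,"slide":[-0.1,4,0],"yaw":0.12},{"hand":1,"slide":[-0.2,8,0],"yaw":0.24},{"hand":1,"slide":[-0.3,12,0],"yaw":0.36},{"hand":1,"slide":[-0.4,16,0],"yaw":0.48},{"hand":1,"slide":[-0.4,20,0],"yaw":0.6},{"hand":1,"slide":[-0.5,23.5,0],"yaw":0.67},{"hand":1,"slide":[-0.5,25.1,0],"yaw":0.67},{"hand":1,"slide":[-0.5,25.1,0],"yaw":0.67},{"hand":1,"slide":[-0.5,25.1,0],"yaw":0.67}]'
python3 -m inch '[{"hand":1,"slide":[0,0,-3],"yaw":0},{"hand":1,"slide":[0,0,-6],"yaw":0},{"hand":1,"slide":[0,0,-8],"yaw":0},{"hand":1,"slide":[0,0,-9],"yaw":0},{"hand":1,"slide":[0,0,-9.7],"yaw":0},{"hand":1,"slide":[0,0,-10.4],"yaw":0},{"hand":1,"slide":[0,0,-11],"yaw":0},{"hand":1,"slide":[0,0,-11.5],"yaw":0},{"hand":1,"slide":[0,0,-11.9],"yaw":0},{"hand":1,"slide":[0,0,-11.9],"yaw":0}]'
```

```text
time_s: 14.58
tcp_pos: [0.5421, 0.2621, 0.2539]
ee_rot: [[0.782, -0.624, -0.001], [-0.624, -0.782, -0.001], [-0.0, 0.001, -1.0]]
wrist_force: [0.3, 0.4, -0.8]
gripper_width: 0.205
time_s: 15.82
tcp_pos: [0.5425, 0.2631, 0.1352]
ee_rot: [[0.782, -0.623, 0.0], [-0.623, -0.782, 0.0], [0.0, -0.0, -1.0]]
wrist_force: [0.3, 1.0, -0.3]
gripper_width: 0.206
```

```bash
python3 -m inch '[{"hand":0.5,"slide":[0,0,0],"yaw":0},{"hand":0.5,"slide":[0,0,0],"yaw":0},{"hand":0.5,"slide":[0,0,0],"yaw":0},{"hand":0.5,"slide":[0,0,0],"yaw":0},{"hand":0.5,"slide":[0,0,1.5],"yaw":0},{"hand":0.5,"slide":[0,0,4],"yaw":0},{"hand":0.5,"slide":[0,0,7],"yaw":0},{"hand":0.5,"slide":[0,0,9],"yaw":0},{"hand":0.5,"slide":[0,-4,9],"yaw":-0.12},{"hand":0.5,"slide":[0,-8.6,9],"yaw":-0.24}]'
python3 -m inch '[{"hand":0.5,"slide":[0,-5,0],"yaw":-0.14},{"hand":0.5,"slide":[0,-10,0],"yaw":-0.28},{"hand":0.5,"slide":[0,-15,0],"yaw":-0.42},{"hand":0.5,"slide":[0,-20,0],"yaw":-0.56},{"hand":0.5,"slide":[0,-25,0],"yaw":-0.7},{"hand":0.5,"slide":[0,-30,0],"yaw":-0.84},{"hand":0.5,"slide":[0,-35,0],"yaw":-0.84},{"hand":0.5,"slide":[0,-35,0],"yaw":-0.84},{"hand":0.5,"slide":[0,-35,0],"yaw":-0.84}]'
python3 - <<'E'
from h import *
s=sense();print(s['tcp_pos'],s['ee_rot'][:,0])
a=capture('wrist');b=capture('scene')
z=np.hstack([a[:,80:480],b[100:310,330:530].repeat(2,0).repeat(2,1)]);cv2.imwrite('pics/c3.png',z)
E
```

```text
time_s: 17.08
tcp_pos: [0.5426, 0.1767, 0.2268]
ee_rot: [[0.61, -0.793, 0.002], [-0.793, -0.61, 0.001], [0.0, -0.002, -1.0]]
wrist_force: [0.4, 0.3, -0.1]
gripper_width: 0.499
time_s: 18.2
tcp_pos: [0.5424, -0.1732, 0.226]
ee_rot: [[-0.182, -0.983, 0.001], [-0.983, 0.182, 0.0], [-0.0, -0.001, -1.0]]
wrist_force: [0.4, 0.4, -0.3]
gripper_width: 0.504
[ 0.54242854 -0.17316056  0.2259933 ] [-1.81563497e-01 -9.83379206e-01 -1.85511806e-04]
```

View pics/c3.png

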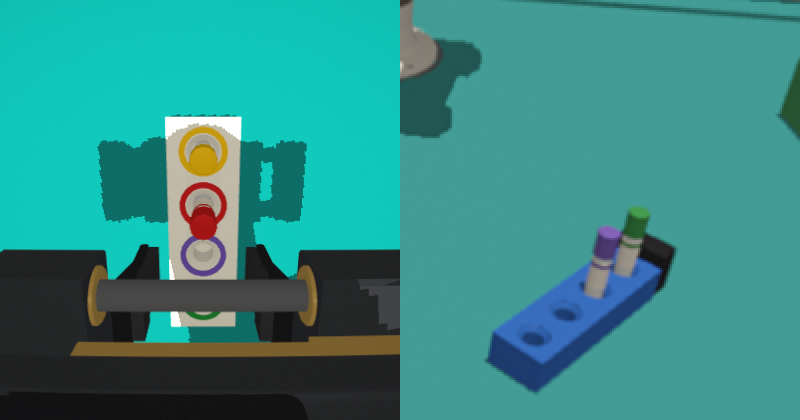

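Purple is seated in the second hole, cap at (607,243), with green beside it. The tool is aligned on red at (203,215). Red next.

```bash
python3 -m inch '[{"hand":0.5,"slide":[0,0,-3],"yaw":0},{"hand":0.5,"slide":[0,0,-6],"yaw":0},{"hand":0.5,"slide":[0,0,-8.3],"yaw":0},{"hand":0.5,"slide":[0,0,-9.1],"yaw":0},{"hand":1,"slide":[0,0,-9.1],"yaw":0},{"hand":1,"slide":[0,0,-9.1],"yaw":0},{"hand":1,"slide":[0,0,-9.1],"yaw":0},{"hand":1,"slide":[0,0,-9.1],"yaw":0},{"hand":1,"slide":[0,0,-9.1],"yaw":0},{"hand":1,"slide":[0,0,-9.1],"yaw":0}]'
python3 -m inch '[{"hand":1,"slide":[0,0,0],"yaw":0},{"hand":1,"slide":[0,0,1],"yaw":0},{"hand":1,"slide":[0,0,3],"yaw":0},{"hand":1,"slide":[0,0,6],"yaw":0},{"hand":1,"slide":[0,0,9],"yaw":0},{"hand":1,"slide":[0,0,11.5],"yaw":0},{"hand":1,"slide":[0.2,2,12],"yaw":0.06},{"hand":1,"slide":[0.5,6,12],"yaw":0.17},{"hand":1,"slide":[0.8,10,12],"yaw":0.29},{"hand":1,"slide":[1.2,14,12],"yaw":0.41}]'
python3 -m inch '[{"hand":1,"slide":[0.4,4.4,0],"yaw":0.12},{"hand":1,"slide":[0.8,8.8,0],"yaw":0.24},{"hand":1,"slide":[1.2,13.2,0],"yaw":0.36},{"hand":1,"slide":[1.6,17.6,0],"yaw":0.48},{"hand":1,"slide":[2,22,0],"yaw":0.6},{"hand":1,"slide":[2.3,25.5,0],"yaw":0.67},{"hand":1,"slide":[2.4,26.8,0],"yaw":0.67},{"hand":1,"slide":[2.4,26.8,0],"yaw":0.67},{"hand":1,"slide":[2.4,26.8,0],"yaw":0.67}]'
```

```text
time_s: 19.55
tcp_pos: [0.5428, -0.1732, 0.1351]
ee_rot: [[-0.181, -0.984, 0.001], [-0.984, 0.181, -0.0], [0.0, -0.001, -1.0]]
wrist_force: [-0.1, -0.8, 6.4]
gripper_width: 0.209
time_s: 20.8
tcp_pos: [0.5536, -0.031, 0.2531]
ee_rot: [[0.232, -0.973, -0.002], [-0.973, -0.232, 0.0], [-0.001, 0.002, -1.0]]
wrist_force: [0.1, -0.1, 0.2]
gripper_width: 0.21
time_s: 21.92
tcp_pos: [0.578, 0.2341, 0.2539]
ee_rot: [[0.782, -0.624, -0.001], [-0.624, -0.782, -0.001], [-0.0, 0.001, -1.0]]
wrist_force: [-0.2, -0.5, -0.2]
gripper_width: 0.21
```

```bash
python3 -m inch '[{"hand":1,"slide":[0,0,-3],"yaw":0},{"hand":1,"slide":[0,0,-6],"yaw":0},{"hand":1,"slide":[0,0,-8],"yaw":0},{"hand":1,"slide":[0,0,-9],"yaw":0},{"hand":1,"slide":[0,0,-9.7],"yaw":0},{"hand":1,"slide":[0,0,-10.4],"yaw":0},{"hand":1,"slide":[0,0,-11],"yaw":0},{"hand":1,"slide":[0,0,-11.5],"yaw":0},{"hand":1,"slide":[0,0,-11.9],"yaw":0},{"hand":1,"slide":[0,0,-11.9],"yaw":0}]'
```

```text
time_s: 23.18
tcp_pos: [0.5785, 0.2351, 0.1352]
ee_rot: [[0.782, -0.623, 0.0], [-0.623, -0.782, 0.0], [0.0, -0.0, -1.0]]
wrist_force: [0.6, 0.0, 0.6]
gripper_width: 0.207
```

```bash
python3 -m inch '[{"hand":0.5,"slide":[0,0,0],"yaw":0},{"hand":0.5,"slide":[0,0,0],"yaw":0},{"hand":0.5,"slide":[0,0,0],"yaw":0},{"hand":0.5,"slide":[0,0,0],"yaw":0},{"hand":0.5,"slide":[0,0,1.5],"yaw":0},{"hand":0.5,"slide":[0,0,4],"yaw":0},{"hand":0.5,"slide":[0,0,7],"yaw":0},{"hand":0.5,"slide":[0,0,9],"yaw":0},{"hand":0.5,"slide":[-0.4,-4,9],"yaw":-0.12},{"hand":0.5,"slide":[-0.8,-8.7,9],"yaw":-0.24}]'
python3 -m inch '[{"hand":0.5,"slide":[-0.5,-5,0],"yaw":-0.14},{"hand":0.5,"slide":[-1,-10,0],"yaw":-0.28},{"hand":0.5,"slide":[-1.5,-15,0],"yaw":-0.42},{"hand":0.5,"slide":[-2,-20,0],"yaw":-0.56},{"hand":0.5,"slide":[-2.5,-25,0],"yaw":-0.7},{"hand":0.5,"slide":[-3,-30,0],"yaw":-0.84},{"hand":0.5,"slide":[-3.5,-35,0],"yaw":-0.84},{"hand":0.5,"slide":[-3.6,-36.5,0],"yaw":-0.84},{"hand":0.5,"slide":[-3.6,-36.5,0],"yaw":-0.84},{"hand":0.5,"slide":[-3.6,-36.5,0],"yaw":-0.84}]'
python3 - <<'E'
from h import *
a=capture('wrist');b=capture('scene')
z=np.hstack([a[:,80:480],b[100:310,330:530].repeat(2,0).repeat(2,1)]);cv2.imwrite('pics/c4.png',z)
E
```

```text
time_s: 24.42
tcp_pos: [0.5705, 0.1477, 0.2269]
ee_rot: [[0.61, -0.792, 0.002], [-0.792, -0.61, 0.001], [0.001, -0.002, -1.0]]
wrist_force: [0.7, -0.3, -0.1]
gripper_width: 0.5
time_s: 25.68
tcp_pos: [0.5347, -0.216, 0.2256]
ee_rot: [[-0.18, -0.984, 0.001], [-0.984, 0.18, 0.0], [-0.0, -0.001, -1.0]]
wrist_force: [0.1, -0.7, 0.0]
gripper_width: 0.503
```

View pics/c4.png

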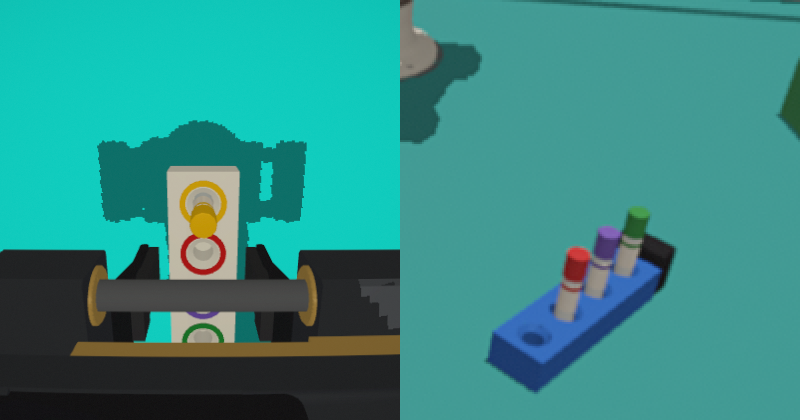

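Green, purple and red stand in holes 1 to 3, red cap at (577,263). The tool is aligned on yellow at (203,215). Last tube.

```bash
python3 -m inch '[{"hand":0.5,"slide":[0,0,-3],"yaw":0},{"hand":0.5,"slide":[0,0,-6],"yaw":0},{"hand":0.5,"slide":[0,0,-8.3],"yaw":0},{"hand":0.5,"slide":[0,0,-9.1],"yaw":0},{"hand":1,"slide":[0,0,-9.1],"yaw":0},{"hand":1,"slide":[0,0,-9.1],"yaw":0},{"hand":1,"slide":[0,0,-9.1],"yaw":0},{"hand":1,"slide":[0,0,-9.1],"yaw":0},{"hand":1,"slide":[0,0,-9.1],"yaw":0},{"hand":1,"slide":[0,0,-9.1],"yaw":0}]'
python3 -m inch '[{"hand":1,"slide":[0,0,0],"yaw":0},{"hand":1,"slide":[0,0,1],"yaw":0},{"hand":1,"slide":[0,0,3],"yaw":0},{"hand":1,"slide":[0,0,6],"yaw":0},{"hand":1,"slide":[0,0,9],"yaw":0},{"hand":1,"slide":[0,0,11.5],"yaw":0},{"hand":1,"slide":[0.4,2,12],"yaw":0.06},{"hand":1,"slide":[1.1,6,12],"yaw":0.17},{"hand":1,"slide":[1.9,10,12],"yaw":0.29},{"hand":1,"slide":[2.6,14,12],"yaw":0.41}]'
python3 -m inch '[{"hand":1,"slide":[0.8,4.4,0],"yaw":0.12},{"hand":1,"slide":[1.6,8.8,0],"yaw":0.24},{"hand":1,"slide":[2.5,13.2,0],"yaw":0.36},{"hand":1,"slide":[3.3,17.6,0],"yaw":0.48},{"hand":1,"slide":[4.1,22,0],"yaw":0.6},{"hand":1,"slide":[4.9,26.2,0],"yaw":0.67},{"hand":1,"slide":[5.3,28.4,0],"yaw":0.67},{"hand":1,"slide":[5.3,28.4,0],"yaw":0.67},{"hand":1,"slide":[5.3,28.4,0],"yaw":0.67}]'
```

```text
time_s: 27.02
tcp_pos: [0.5348, -0.2172, 0.1351]
ee_rot: [[-0.181, -0.984, 0.001], [-0.984, 0.181, -0.001], [0.0, -0.001, -1.0]]
wrist_force: [-0.7, 0.1, 5.2]
gripper_width: 0.207
time_s: 28.28
tcp_pos: [0.5599, -0.0748, 0.2531]
ee_rot: [[0.232, -0.973, -0.002], [-0.973, -0.232, 0.0], [-0.001, 0.002, -1.0]]
wrist_force: [0.4, -0.3, -0.3]
gripper_width: 0.206
time_s: 29.4
tcp_pos: [0.6129, 0.2064, 0.2537]
ee_rot: [[0.782, -0.624, -0.001], [-0.624, -0.782, -0.001], [-0.001, 0.001, -1.0]]
wrist_force: [-0.2, 0.3, -0.4]
gripper_width: 0.204
```

```bash
python3 -m inch '[{"hand":1,"slide":[0,0,-3],"yaw":0},{"hand":1,"slide":[0,0,-6],"yaw":0},{"hand":1,"slide":[0,0,-8],"yaw":0},{"hand":1,"slide":[0,0,-9],"yaw":0},{"hand":1,"slide":[0,0,-9.7],"yaw":0},{"hand":1,"slide":[0,0,-10.4],"yaw":0},{"hand":1,"slide":[0,0,-11],"yaw":0},{"hand":1,"slide":[0,0,-11.5],"yaw":0},{"hand":1,"slide":[0,0,-11.9],"yaw":0},{"hand":1,"slide":[0,0,-11.9],"yaw":0}]'
```

```text
time_s: 30.65
tcp_pos: [0.6135, 0.2071, 0.1352]
ee_rot: [[0.782, -0.623, 0.0], [-0.623, -0.782, 0.0], [0.0, -0.0, -1.0]]
wrist_force: [-0.7, 0.6, 0.5]
gripper_width: 0.209
```

Releasing, then retreating up and toward the middle (clear of the top view) for the final checks.

```bash
python3 -m inch '[{"hand":0.5,"slide":[0,0,0],"yaw":0},{"hand":0.5,"slide":[0,0,0],"yaw":0},{"hand":0.5,"slide":[0,0,0],"yaw":0},{"hand":0.5,"slide":[0,0,0],"yaw":0},{"hand":0.5,"slide":[0,0,1.5],"yaw":0},{"hand":0.5,"slide":[0,0,4],"yaw":0},{"hand":0.5,"slide":[0,0,7],"yaw":0},{"hand":0.5,"slide":[0,0,10],"yaw":0},{"hand":0.5,"slide":[-2,-5,12],"yaw":0},{"hand":0.5,"slide":[-4,-10,12],"yaw":0}]'
python3 -m inch '[{"hand":0.5,"slide":[-2,-5,0],"yaw":0},{"hand":0.5,"slide":[-4,-10,0],"yaw":0},{"hand":0.5,"slide":[-6,-15,0],"yaw":0},{"hand":0.5,"slide":[-8,-20,0],"yaw":0},{"hand":0.5,"slide":[-10,-25,0],"yaw":0},{"hand":0.5,"slide":[-10,-30,0],"yaw":0},{"hand":0.5,"slide":[-10,-30,0],"yaw":0},{"hand":0.5,"slide":[-10,-30,0],"yaw":0}]'
python3 - <<'E'
from h import *
t=capture('top');b=capture('scene')
cv2.imwrite('pics/f.png',np.hstack([cv2.resize(t[130:250,90:220],(390,360),interpolation=2),cv2.resize(b[130:310,350:530],(360,360),interpolation=2)]))
t0=cv2.imread('pics/top0.png')
d=cv2.absdiff(t,t0).max(2)
for n,(x,y) in dict(timer=(249,93),jar=(311,103),roll=(272,285)).items(): print(n,'changed px',(d[y-20:y+20,x-20:x+20]>40).sum())
hole=np.array([.5600,.2494])+np.outer([.0675,.0225,-.0225,-.0675],[-.7831,.6219])
for c,hp in zip(('green','purple','red','yellow'),hole):
    o=[]
    for n,im,roi in(('top',t,(140,250,110,215)),('scene',b,(180,310,370,480))):
        m=cmask(im,c);k=np.zeros_like(m);k[roi[0]:roi[1],roi[2]:roi[3]]=1;m*=k
        M=cv2.moments(m,True);px=(M['m10']/M['m00'],M['m01']/M['m00']);_,_,p=cam(n);q=cast(n,[px],.083)[0];o.append((p,q-p))
    (p1,d1),(p2,d2)=o   # two-ray midpoint of the cap centroid
    A=np.c_[d1,-d2];s=np.linalg.lstsq(A,p2-p1,rcond=None)[0];X=(p1+s[0]*d1+p2+s[1]*d2)/2
    print(c,'cap',X.round(4),'off hole mm',(1e3*(X[:2]-hp)).round(1))
E
```

```text
time_s: 31.9
tcp_pos: [0.5739, 0.1066, 0.2585]
ee_rot: [[0.783, -0.622, 0.006], [-0.622, -0.783, 0.002], [0.003, -0.005, -1.0]]
wrist_force: [0.2, -0.6, 0.1]
gripper_width: 0.501
time_s: 32.9
tcp_pos: [0.4734, -0.1931, 0.2559]
ee_rot: [[0.782, -0.624, 0.001], [-0.624, -0.782, -0.0], [0.001, -0.001, -1.0]]
wrist_force: [-0.2, 0.8, 0.2]
gripper_width: 0.499
timer changed px 0
jar changed px 0
roll changed px 1441
green cap [0.5072 0.2908 0.0859] off hole mm [ 0.  -0.6]
purple cap [0.5461 0.2604 0.0872] off hole mm [ 3.7 -3. ]
red cap [0.5781 0.2342 0.0838] off hole mm [ 0.5 -1.2]
yellow cap [0.6129 0.2061 0.0833] off hole mm [ 0.  -1.3]
```

View pics/f.png

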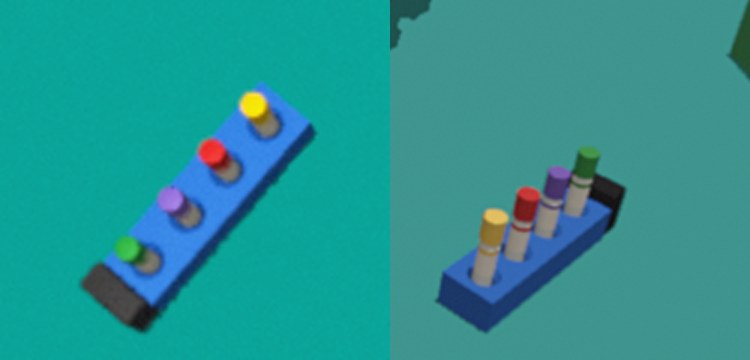

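All four tubes stand upright in the order green, purple, red, yellow from the black end. Two numbers need a second check: purple's cap offset (its mask may pick up blue edges) and the roll (probably behind the arm in the top view).

```bash
python3 - <<'E'
from h import *
t=capture('top');b=capture('scene');s0=cv2.imread('pics/scene0.png')
print('roll scene changed px',(cv2.absdiff(b,s0).max(2)[172:200,272:310]>50).sum())
hp=np.array([.5600,.2494])+.0225*np.array([-.7831,.6219]);o=[]
for n,im,roi in(('top',t,(140,250,110,215)),('scene',b,(180,310,370,480))):
    m=cmask(im,'purple');k=np.zeros_like(m);k[roi[0]:roi[1],roi[2]:roi[3]]=1;m*=k
    N,l,st,ce=cv2.connectedComponentsWithStats(m);j=1+st[1:,4].argmax();print(n,st[1:,4],ce[j])
    _,_,p=cam(n);o.append((p,cast(n,[ce[j]],.083)[0]-p))
(p1,d1),(p2,d2)=o;s=np.linalg.lstsq(np.c_[d1,-d2],p2-p1,rcond=None)[0];X=(p1+s[0]*d1+p2+s[1]*d2)/2
print(X,1e3*(X[:2]-hp))
cv2.imwrite('pics/f2.png',np.hstack([t[:,:400],b[130:340,150:350].repeat(2,0).repeat(2,1)]))
E
```

```text
roll scene changed px 333
top [ 1  1  2  1  2 62] [147.06451613 196.80645161]
scene [141   1] [433.39716312 221.04255319]
[0.54293202 0.26238888 0.08526339] [ 0.55177156 -1.003868  ]
```

View pics/f2.png

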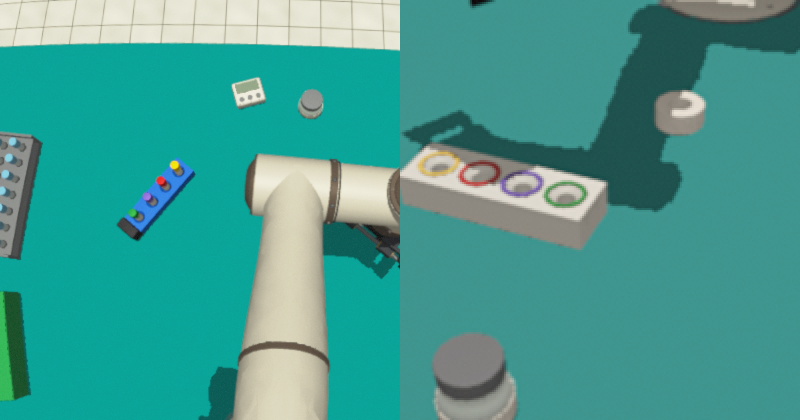

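The roll is still at scene pixel (290,186), as at the start. Its pixels changed only because of the arm and its shadow. Purple without the stray pixels is 1.1 mm off its hole axis. Handing in.

```bash
python3 -c "
from station import *
print(finish_job())"
```

```text
the job is handed in; nothing more can be done
None
```

I moved all four tubes from the white rack to the blue rack. From the black end they now stand green, purple, red, yellow, the same order as from the robot's left in the white rack. I handed the job in about 33 s into the 106 s limit; it returned no verdict.

**Final checks:**
- **Position:** two-view measurements put every cap within about 1.5 mm of its hole axis. Cap centres measured 83 to 86 mm high against the expected 83 mm, so the tubes are fully seated. They look upright, though I did not measure the lean as an angle.
- **Handling:** the wrist forces I read at the end of each move never passed about 7 N. The gripper was open and well clear when I handed in.
- **Timer and jar:** their pixels in the top view did not change at all.

**Checks that first disagreed:**
- **Purple tube:** it first measured 4.8 mm off its hole because stray blue-edge pixels got into the colour mask. With those removed, it measured 1.1 mm off.
- **Label roll:** both image comparisons flagged a change. The arm hid the roll in the top view and cast its shadow over it in the scene view. By eye the roll is still at its original spot in the scene view, about pixel (290,186).

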